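# Hold a screw rack in the corner stops for marking

### The job

Take the blue screw rack and stand it flat on the marking station, in the corner at the blue marking head (not the one at the black code reader), with its white blank plate facing the stylus. Press it snugly against the back rail and the end stop at once, so that it sits square, and finish while still gripping it and pressing it into both, ready for the marking. Do not drop or ram the rack, touch neither the head nor the reader, and leave the other things on the table where they are.

Things in the scene. Friction and masses are not known exactly. Their poses are not given: they have to be found in the camera images.
- screw_rack: Blue aluminium block for bone screws: 80 mm long (x), 42 wide (y), 50 tall, straight smooth sides, about 0.38 kg (0.27 to 0.53). Rows of steel screw heads show 3 mm above its top; a white blank plate is on its +x end. Stands loose on the table, at the left, any way round within 70 degrees of the plate facing away from the robot. Origin: centre of its underside; z up.
- blank_plate (a point): Centre of the white blank plate (26 wide, 18 high, flat) on the screw rack's +x end: 40 mm ahead of the rack's origin along its x and 34 mm above its underside.
- fixture: Fixed marking station: aluminium plate 15 mm thick, 320 across (y), 280 deep (x -115 to +165 mm), with a steel back rail and a stop at each end of it: a left (+y) and a right (-y) inside corner, open towards the robot (-x). Origin: at table height under the middle of the rail's front face; x points away from the robot. A rack seated in a corner has its origin at x -40, y +84 or -84, z 15 mm here.
- back_rail: Steel back rail (first fence) on the plate, fixed: 250 mm long along the fixture's y, 12 mm thick, 16 mm high above the plate (top 31 mm above the table), ground smooth: the rack slides on plate, rail and stops with friction of about 0.25. Its front face, against which the rack's plate end goes, is the plane x = 0 of the fixture. Origin: 15 mm above the fixture's origin.
- left_stop: Steel stop (second fence of the left, +y, corner), fixed: from the back rail 75 mm towards the robot, 12 mm thick, 16 mm high above the plate. Its inner face is the plane y = +105 mm of the fixture. Origin: 15 mm above the fixture's origin (not at the bar).
- right_stop: Steel stop (second fence of the right, -y, corner), fixed: mirror image of the left stop; its inner face is the plane y = -105 mm of the fixture. Origin: 15 mm above the fixture's origin (not at the bar).
- marking_head: Pin-marking head: blue box 66 wide, 115 long, top 77 mm above the table, with aluminium front plate, dark round nose and a short brass and steel stylus pointing to the robot over the back rail. Fixed behind the rail at the left or the right corner (fixture y = +84 or -84 mm). Origin: on the plate's top, in line with the rail's front face, below the stylus; axes as the fixture's.
- stylus_tip (a point): Tip of the marking head's stylus, 4 mm behind the plane of the back rail's front face and 49 mm above the table; level with and centred on the blank plate of a rack that is seated in that corner.
- code_reader: Code reader: black box 54 wide, 88 long, top 75 mm above the table, with a white ring light and a lens towards the robot. Fixed behind the rail at the other corner. Origin: on the plate's top, in line with the rail's front face, on the lens axis.
- drill_rack: Orange rack of drills, 80 x 42 x 50 mm, already marked (black code on its plate), loose on the table. To be left alone. Origin: centre of its underside.
- instrument_tray: Stainless tray 320 (x) x 220 x 40 mm full of forceps, at the right of the table. Origin: centre of its underside.
- kidney_dish: Stainless kidney dish, 240 x 145 x 42 mm, near the robot, to its right. Origin: in its underside, near the middle; empty.
- disinfectant: White bottle with blue cap and green label, 72 mm across, 170 mm tall, at the far left. Origin: centre of its underside.
- caliper: Digital caliper lying flat, 236 mm long (its x), 12 mm thick, between robot and fixture. Origin: at table height, middle of its beam.
- driver: Grey-handled screwdriver, 200 mm, lying on the table near the robot, to the left. Origin: at table height, middle of its length; x towards the blade.

How it is judged:
At the end, for the whole second after the job is handed in: The rack stands flat on the plate (within 3 mm and 2 degrees), square within 2 degrees, its blank plate within 9 mm of the stylus tip, at rest, pressing on the back rail and on that corner's end stop with over 2 N each, still held by the fingers (over 3 N) (contact force between screw_rack and back_rail above 2 N and (contact force between screw_rack and left_stop above 2 N or contact force between screw_rack and right_stop above 2 N) and distance between blank_plate and stylus_tip below 0.009 m and angle between the x axis of screw_rack and the x axis of fixture, either way round below 0.035 rad and z of screw_rack in the frame of fixture below 0.018 m and angle between screw_rack's own z axis and vertical below 0.035 rad and contact force between the fingers and screw_rack above 3 N and linear speed of screw_rack below 0.01 m/s); the arm keeps its last pose, push and grip.
It fails at once if something touches the marking head or the code reader (contact force between any of marking_head, code_reader and anything else above 1 N).
It fails at once if the rack is dropped or rammed onto the marking station (contact force above 70 N) (contact force between screw_rack and fixture above 70 N).
It fails at once if another thing on the table is moved by over 30 mm (distance of any of drill_rack, instrument_tray, kidney_dish, disinfectant, caliper, driver from where it was at the start of the episode above 0.03 m).
It also fails if it takes over 58 s, if anything falls off the work surface, if the arm or the gripper's body presses on something with over 40 N, if the wrist force passes 120 N, or if a joint passes its speed limit or range.

### The arm

A 6-joint arm with a two-finger parallel gripper is mounted at the origin on the work surface. World frame = base frame: x ahead of the robot, y to its left, z up, the work surface at z = 0. Lengths are in m, angles in rad, forces in N, time in s.
With the tool pointing down it reaches from about 0.3 to 0.875 m from the base axis. Payload 6.4 kg.
Tool frame: the origin (TCP) lies midway between the tips of the shut fingers; the grasp point (between the pads) lies 19 mm behind it; z points along the fingers, y is the direction in which the jaws open and shut (so a half turn about z gives the same grasp; the last joint's range is limited). The gripper opens to 85 mm and grips with 20 to 120 N. Pads are 22 mm wide; open, the fingers measure 114 mm over their backs; the gripper's body (76 mm by 85 mm) begins 54 mm behind the grasp point. The pads swing forward as they close: fully open they stand 13 mm farther back than shut.
Start: joints at [1.047, 0.181, 1.607, -0, 1.354, -0.206], TCP at [0.18, 0.546, 0.231] pointing down, gripper open.
Joint ranges: [-2.99, 2.99], [-0.89, 2.07], [0.3, 2.58], [-1.14, 4.28], [0, 2.63], [-3.12, 3.12]. Speed limits (rad/s): [2.57, 2.57, 3.01, 3.14, 3.14, 3.14].

### API

Orientations are given as a unit quaternion [w, x, y, z].
In Python, from bench import ctrl gives the robot as it stands. The module is installed in compiled form; this text tells all that it offers.
- The arm moves only by the tool arm_command, never from a script. Its argument "plan" is one flat list of numbers, 4 for each row, row after row: the shift along the tool's x, y, z in mm, then the turn about the tool's z in rad. A call has 1 to 20 rows; each row shifts and turns the commanded pose from where the row before left it, along the tool's axes as they then stand; what a row does not reach is not made up. A row lasts 1/10 s, in which the tool goes at most 50 mm and 8.59 degrees, less where a joint would pass 70% of its speed; a pose out of reach is approached as far as the arm can. A call is refused whole if a number of a shift passes 50 or a number of a turn 0.15, either way. A call with a gripper value outside its range is refused whole. "grip" is the opening, from 0 (shut) to 1 (fully open), set as the call begins (left out, the last holds). The fingers move at their own pace and stop on an object; the grip force is fixed at half the most. Time passes only in rows, so rows that do not move let the fingers close. It gives the time, the measured TCP pose, the force and the opening at its end, in the units of the state.
- ctrl.get_obs(): the state, without advancing time (a new reading comes with each control period).
- ctrl.camera(name): name is "side" or "top"; returns a dict with "color" (384x512x3 uint8, red, green, blue), "camera_matrix" (3x3 intrinsics, pixels), "k1" (the pictures are not rectified: a ray, as slopes to the right and down, at radius r is drawn at 1 + k1 r^2 times it, then the intrinsics apply), "eye" and "attitude" of the camera in the world. Camera axes: x right, y up, looking along -z (the intrinsics and any distortion apply to the point x, -y, -z); pixel columns grow to the right and rows downward; lengths in m; the calibration is good to about 2 mm. A picture is of the moment at which its call begins. There is no depth.
- ctrl.hand_in(): hands the job in, once; it reports no verdict.
The state is a dict: "time_s": time; "q": joint angles; "dq": joint speeds; "joint_efforts": joint torques, N m; "eef_pos": TCP position; "eef_rot": TCP orientation; "wrist_force": force on the tool from outside, world axes, zero at the start; "torque": the same for the moment, N m; "opening": opening from 0.0 (shut) to 1.0 (fully open).
Only numpy, scipy, OpenCV 4.12 (cv2) and the standard library are available. Lean on these libraries where they do the work, as an engineer would, in place of code of your own. Each camera call takes 0.05 s, during which the arm holds its last target. There are 200 camera calls.

## Working session

There is one attempt and no reset: what is moved stays moved. The work goes in short steps, Python scripts to look and compute and a tool call to move; the robot and the scene stay as the last step left them, time stands still between calls to the robot, and variables do not carry over. Pictures are saved under pics/ and viewed, about 8 in all and at most 12, crops included, and the job is handed in when it is done.

Besides the shell and the picture viewer there is one more tool, called after "Emit:" as name(argument=value, ...) on one line, values as JSON. arm_command: Moves the arm, as the interface text tells. Its arguments: {"type":"object","properties":{"plan":{"type":"array","items":{"type":"number"}},"grip":{"type":"number"}},"required":["plan"]}

```bash
mkdir -p pics; cat > h.py <<'E'
import numpy as np, cv2
from bench import ctrl
from scipy.spatial.transform import Rotation as R
def cam(n,save=None):
    c=ctrl.camera(n)
    if save: cv2.imwrite('pics/'+save,cv2.cvtColor(c['color'],cv2.COLOR_RGB2BGR))
    return c
def att(c):
    a=np.array(c['attitude'],float)
    return a if a.shape==(3,3) else R.from_quat(a[[1,2,3,0]]).as_matrix()
def rays(c,uv):
    K=np.array(c['camera_matrix']);uv=np.atleast_2d(np.array(uv,float))
    d=(uv-K[[0,1],[2,2]])/K[[0,1],[0,1]];s=d.copy()
    for _ in range(30): s=d/(1+c['k1']*(s**2).sum(1,keepdims=True))
    return np.c_[s[:,0],-s[:,1],-np.ones(len(s))]@att(c).T
def onz(c,uv,z):
    r=rays(c,uv);e=np.array(c['eye']);return e+r*((z-e[2])/r[:,2])[:,None]
def proj(c,P):
    K=np.array(c['camera_matrix']);p=(np.atleast_2d(P)-np.array(c['eye']))@att(c)
    s=np.c_[p[:,0]/-p[:,2],-p[:,1]/-p[:,2]];s=s*(1+c['k1']*(s**2).sum(1,keepdims=True))
    return s*K[[0,1],[0,1]]+K[[0,1],[2,2]]
E
python3 - <<'E'
from h import *
for n in('top','side'):
    c=cam(n,n+'0.png');print(n,c['camera_matrix'],c['k1'],c['eye'],c['attitude'])
o=ctrl.get_obs();print(o)
E
```

```text
top [[353.46714642   0.         257.20917693]
 [  0.         353.46714642 186.19129847]
 [  0.           0.           1.        ]] 0.03478028738777845 [ 0.30163006 -0.12270526  1.28281325] [-0.69735015 -0.06364057  0.05425624  0.71183489]
side [[464.42124874   0.         251.50329535]
 [  0.         464.42124874 193.64520997]
 [  0.           0.           1.        ]] 0.016999411976538262 [ 1.3470068  -0.91833412  1.02804926] [0.82192388 0.40000436 0.16720305 0.36943306]
{'time_s': 0.1, 'q': array([ 1.04669374e+00,  1.81494900e-01,  1.60788479e+00,  1.48059770e-05,
        1.35377493e+00, -2.06328608e-01]), 'dq': array([-0.00050198, -0.00030914, -0.00030298, -0.00068977,  0.00110249,
        0.00115919]), 'joint_efforts': array([ 1.18178832e-03, -4.45882058e+01, -3.52237272e+01, -3.58094712e-04,
        4.29606327e-03,  6.69225827e-06]), 'eef_pos': array([0.17941042, 0.54579056, 0.23046962]), 'eef_rot': array([-2.85679282e-04,  1.58220844e-01,  9.87403441e-01, -7.26891304e-04]), 'wrist_force': array([-0.35168756, -0.3814251 , -0.51234691]), 'torque': array([-0.05437688,  0.07003032, -0.02691156]), 'opening': 0.9972565341660944}
```

View pics/top0.png

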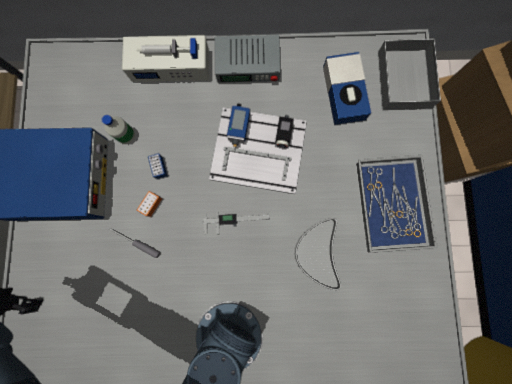

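View pics/side0.png

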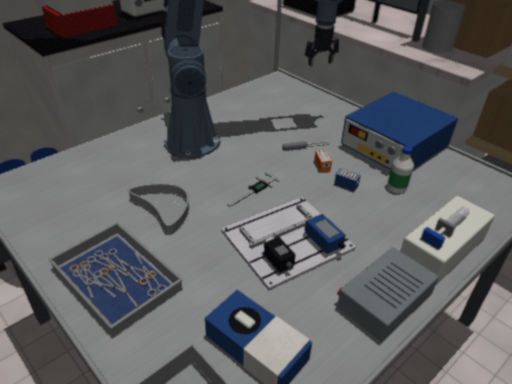

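Top: blue rack near (158,165), orange rack (149,204), blue head at the left corner (238,122), reader at right (285,130). Side: blue rack near (347,179). Zooming in.

```bash
python3 - <<'E'
from h import *
t=cv2.imread('pics/top0.png');s=cv2.imread('pics/side0.png')
f=lambda im,x,y,w,h,k:cv2.resize(im[y:y+h,x:x+w],None,fx=k,fy=k,interpolation=cv2.INTER_CUBIC)
a=f(t,130,140,50,80,7)[:560];b=f(s,310,140,60,60,7)
C=np.zeros((560,790,3),np.uint8);C[:,:350]=a;C[:420,360:780]=b
cv2.imwrite('pics/z1.png',C)
cv2.imwrite('pics/z2.png',f(t,200,95,115,105,5.5))
E
```

```text
(no output)
```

View pics/z1.png

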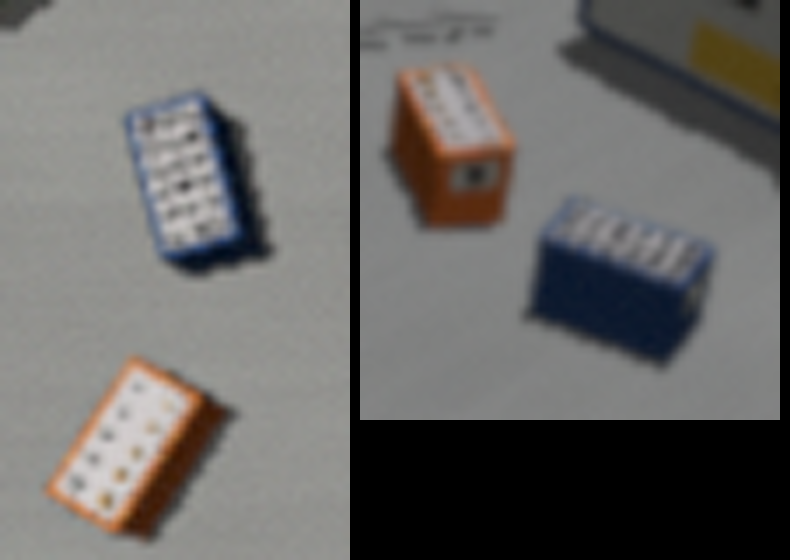

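View pics/z2.png

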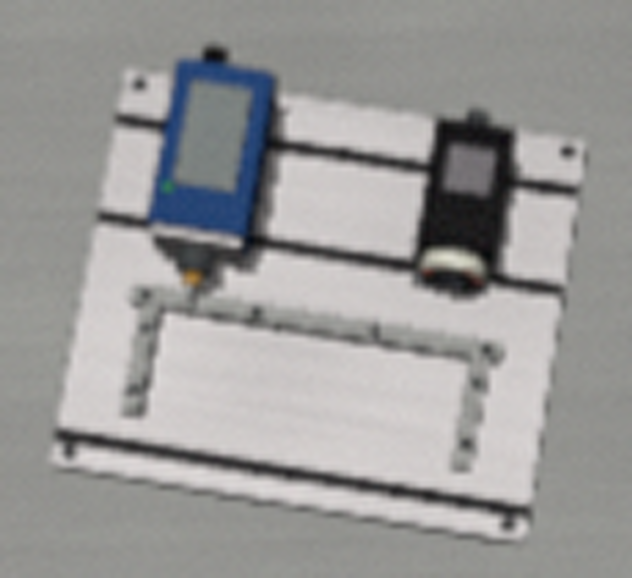

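z1: rack top corners in the crop about (127,115), (205,93), (238,242), (165,262), with the white plate on the far end (visible at (695,295) in the side crop). z2: fixture plate corners (127,70), (588,143), (525,540), (52,465); the head is at the left corner.

```bash
python3 - <<'E'
from h import *
c=cam('top');im=c['color'];hsv=cv2.cvtColor(im,cv2.COLOR_RGB2HSV)
g=lambda p,k,o:(np.array(p,float)+.5)/k-.5+np.array(o)
# rack
P=onz(c,g([(127,115),(205,93),(238,242),(165,262)],7,(130,140)),.050)[:,:2]
print('rack corners',P.round(4).tolist());print('ctr',P.mean(0), 'rect',cv2.minAreaRect((P*1000).astype(np.float32)))
d=(P[0]-P[3])+(P[1]-P[2]);print('yaw',np.degrees(np.arctan2(d[1],d[0])))
# side check
s=cam('side');Q=onz(s,g([(180,235),(215,195),(355,240),(320,280)],7,(310,140)),.05)[:,:2];
print('side rack',Q.round(4).tolist(),Q.mean(0),'rect',cv2.minAreaRect((Q*1000).astype(np.float32)))
# fixture
F=onz(c,g([(127,70),(588,143),(525,540),(52,465)],5.5,(200,95)),.015)[:,:2]
lx=F[0]-F[3]+F[1]-F[2];ly=F[0]-F[1]+F[3]-F[2]
yx=np.degrees(np.arctan2(lx[1],lx[0]));yy=np.degrees(np.arctan2(-ly[0],ly[1]))
print('fix yaw',yx,yy,'size',np.linalg.norm(lx)/2,np.linalg.norm(ly)/2)
a=np.radians((yx+yy)/2);Rf=np.array([[np.cos(a),-np.sin(a)],[np.sin(a),np.cos(a)]])
o=F.mean(0)-Rf@[.025,0];print('origin',o)
# rail/stop front edges top z=.031: rail front crop pts, stop inner
G=onz(c,g([(165,312),(475,360),(158,330),(145,415),(468,380),(452,465)],5.5,(200,95)),.031)[:,:2]
print('rail/stops in fix',((G-o)@Rf*1000).round(1).tolist())
print('seat',o+Rf@[-.04,.084])
for v in ([0.004,.084],):print('stylus px',proj(c,[*(o+Rf@v),.049]),'obs',g((193,298),5.5,(200,95)))
E
```

```text
rack corners [[0.6281, 0.2829], [0.6389, 0.2433], [0.5603, 0.2245], [0.5508, 0.2613]]
ctr [0.59451477 0.25297918] rect ((594.5352172851562, 252.505615234375), (80.7236099243164, 41.119991302490234), 15.206304550170898)
yaw 14.548296205505094
side rack [[0.5619, 0.2261], [0.5509, 0.2677], [0.6234, 0.2913], [0.6331, 0.2501]] [0.59233744 0.25879658] rect ((592.68115234375, 258.7168884277344), (78.69965362548828, 42.90023422241211), 18.055431365966797)
fix yaw -10.72960106930411 -10.622124680226543 size 0.27825214516576324 0.31827723135565866
origin [ 0.62897648 -0.1096323 ]
rail/stops in fix [[-3.6, 101.1], [-2.5, -107.0], [-16.5, 103.4], [-74.6, 101.6], [-16.6, -104.5], [-74.7, -103.0]]
seat [ 0.60523007 -0.01967616]
stylus px [[234.15860643 148.73043397]] obs [234.68181818 148.77272727]
```

Emit:
arm_command(plan=[-30,-9,0,0,-30,-9,0,0,-30,-9,0,0,-30,-9,0,0,-30,-9,0,0,-30,-9,0,0,-30,-9,0,0,-30,-9,0,0,-30,-9,0,0,-30,-9,0,0,-30,-9,0,0,-30,-9,0,0,-30,-9,0,0,-30,-9,0,0,-30,-9,0,0,-30,-9,0,0,0,0,10,-0.145,0,0,10,-0.145,0,0,10,-0.145,0,0,10,-0.145], grip=1)

```text
time_s: 2.2
eef_pos: [0.5905, 0.2592, 0.1905]
eef_rot: [-0.0, -0.134, 0.991, -0.0]
wrist_force: [-0.6, -0.3, -0.1]
opening: 1.002
```

```bash
cat >> h.py <<'E'
def go(x,y,z,jaw):
    o=ctrl.get_obs();q=np.array(o['eef_rot']);M=R.from_quat(q[[1,2,3,0]]).as_matrix();p=np.array(o['eef_pos'])
    j=np.degrees(np.arctan2(M[1,1],M[0,1]));t=-np.radians((jaw-j+90)%180-90)
    print('t %.1f'%o['time_s'],'pos',p.round(4),'jaw %.2f'%j,'z',M[:,2].round(3),'F',np.round(o['wrist_force'],1),'T',np.round(o['torque'],2),'open %.3f'%o['opening'],'q',np.round(o['q'],2))
    print('shift mm',((np.array([x,y,z])-p)@M*1000).round(1),'turn %.4f'%t)
E
python3 -c "
from h import *
go(.5935,.255,.1,105.5)
c=cam('top','t1.png');s=cam('side','s1.png')
a=cv2.imread('pics/t1.png')[110:230,110:230];b=cv2.imread('pics/s1.png')[90:210,280:400]
cv2.imwrite('pics/z3.png',cv2.resize(np.hstack([a,b]),None,fx=3.3,fy=3.3,interpolation=cv2.INTER_CUBIC))"
```

```text
t 2.2 pos [0.5905 0.2592 0.1905] jaw 105.35 z [-0.001 -0.    -1.   ] F [-0.6 -0.3 -0.1] T [-0.02  0.01  0.02] open 1.002 q [ 0.23  0.37  1.46  0.    1.32 -1.61]
shift mm [-1.8 -4.9 90.5] turn -0.0027
```

View pics/z3.png

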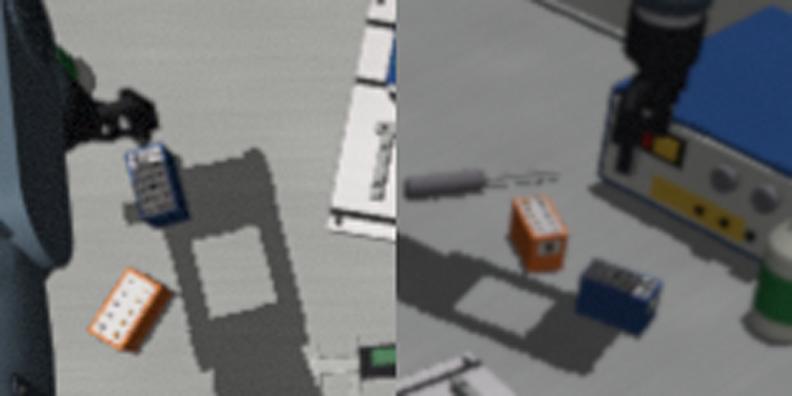

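The top view shows the open gripper over the rack's far-left side, as the height parallax predicts, and the rack is undisturbed at (155,185). Descending with the small correction.

Emit:
arm_command(plan=[-1.8,-4.9,15,0,0,0,20,0,0,0,20,0,0,0,20,0,0,0,20,0,0,0,20,0,0,0,20,0,0,0,15,0,0,0,10,0,0,0,7,0,0,0,0,0])

```text
time_s: 3.4
eef_pos: [0.5933, 0.255, 0.0235]
eef_rot: [-0.001, -0.13, 0.991, -0.0]
wrist_force: [0.8, -0.3, -0.4]
opening: 0.998
```

Emit:
arm_command(plan=[0,0,0,0,0,0,0,0,0,0,0,0,0,0,0,0,0,0,0,0,0,0,0,0,0,0,0,0,0,0,0,0,0,0,0,0,0,0,0,0], grip=0)

```text
time_s: 4.4
eef_pos: [0.5946, 0.2552, 0.0255]
eef_rot: [0.001, -0.131, 0.991, -0.0]
wrist_force: [-0.3, -2.0, 6.5]
opening: 0.48
```

```bash
python3 -c "
from h import *
go(.5935,.255,.1,105.5)
c=cam('top','t2.png');s=cam('side','s2.png')
a=cv2.imread('pics/t2.png')[130:210,120:200];b=cv2.imread('pics/s2.png')[125:205,300:380]
cv2.imwrite('pics/z4.png',cv2.resize(np.hstack([a,b]),None,fx=5,fy=5,interpolation=cv2.INTER_CUBIC))"
```

```text
t 4.4 pos [0.5946 0.2552 0.0255] jaw 105.02 z [ 0.002  0.    -1.   ] F [-0.3 -2.   6.5] T [-0.24  0.1   0.05] open 0.480 q [ 0.22  0.57  1.54 -0.    1.03 -1.61]
shift mm [  1.    0.  -74.5] turn -0.0083
```

View pics/z4.png

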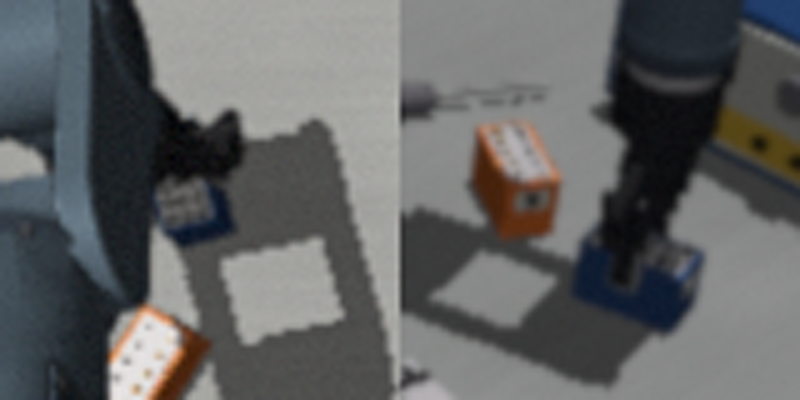

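Grip good: a finger at mid-length of the rack in the side crop (625,260), opening 0.48 ≈ 42 mm. Lifting and carrying over.

Emit:
arm_command(plan=[0,0,-5,0,0,0,-15,0,0,0,-20,0,0,0,-20,0,0,0,-20,0,0,0,-15,0,0,0,-5,0])

```text
time_s: 5.2
eef_pos: [0.5945, 0.2555, 0.1266]
eef_rot: [0.001, -0.131, 0.991, 0.0]
wrist_force: [1.2, 0.8, -3.9]
opening: 0.479
```

Emit:
arm_command(plan=[4,-12,0,0,7,-23,0,0,7,-23,0,0,7,-23,0,0,7,-23,0,0,7,-23,0,0,7,-23,0,0,7,-23,0,0,7,-23,0,0,7,-23,0,0,7,-23,0,0,7,-23,0,0,6,-12,0,0,0,0,0,0.112,0,0,0,0.112,0,0,0,0.112,0,0,0,0.112,0,0,0,0])

```text
time_s: 7.0
eef_pos: [0.5804, -0.0348, 0.1233]
eef_rot: [-0.001, 0.093, 0.996, 0.0]
wrist_force: [-1.2, -0.3, -4.6]
opening: 0.479
```

```bash
python3 -c "
from h import *
go(.5818,-.0356,.06,79.3)
c=cam('top','t3.png');s=cam('side','s3.png')
a=cv2.imread('pics/t3.png')[100:200,190:310];b=cv2.imread('pics/s3.png')[160:260,230:350]
cv2.imwrite('pics/z5.png',cv2.resize(np.hstack([a,b]),None,fx=3.3,fy=3.3,interpolation=cv2.INTER_CUBIC))"
```

```text
t 7.0 pos [ 0.5804 -0.0348  0.1233] jaw 79.30 z [-0.002  0.001 -1.   ] F [-1.2 -0.3 -4.6] T [ 0.02  0.   -0.03] open 0.479 q [-0.26  0.31  1.68  0.    1.15 -1.65]
shift mm [-1.7 -0.5 63.3] turn -0.0001
```

View pics/z5.png

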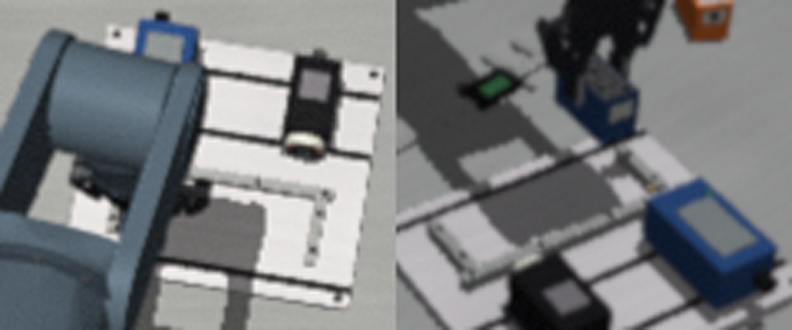

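Rack held upright over the station with its white plate towards the head (side crop (622,108)). Checking the rack's offset from the TCP using that plate.

```bash
python3 -c "
from h import *
c=cam('side');g=np.array([(622,108)])/3.3;uv=(g-[120,0])+[230,160]
im=c['color'][int(uv[0,1])-9:int(uv[0,1])+10,int(uv[0,0])-9:int(uv[0,0])+10].astype(int)
m=((im.min(2)>95)).astype(np.uint8)
n,l,st,ce=cv2.connectedComponentsWithStats(m);print(st[1:],ce[1:]+uv.astype(int)-9,im[9,9])
p=np.array([.5804,-.0348,.1318]);a=np.radians(-10.7)
print('exp',proj(c,p+[.04*np.cos(a),.04*np.sin(a),0]))
for q in ce[1:]:
  w=onz(c,q+uv.astype(int)-9,.1318)[0]-p;print((w[0]*np.cos(a)+w[1]*np.sin(a),-w[0]*np.sin(a)+w[1]*np.cos(a)))
"
```

```text
[[12  0  7 19 91]
 [ 0 18  1  1  1]] [[305.         191.52747253]
 [289.         201.        ]] [84 84 82]
exp [[297.43260151 193.33837347]]
(np.float64(0.044464958862429405), np.float64(0.025870290615338423))
(np.float64(0.05754940678565798), np.float64(-0.04428272592253327))
```

Plate observed at (298.5,192.7) against an expected (297.4,193.3), so the offset is under 3 mm. (The mask hit the table, so I used the picture reading.) Lowering.

Emit:
arm_command(plan=[-1.5,0,10,0,0,0,15,0,0,0,15,0,0,0,15,0,0,0,10,0,0,0,6,0,0,0,3,0,0,0,2,0,0,0,0,0,0,0,0,0])

```text
time_s: 8.15
eef_pos: [0.5834, -0.0353, 0.0489]
eef_rot: [0.001, 0.093, 0.996, -0.0]
wrist_force: [0.5, 0.3, -5.6]
opening: 0.479
```

Emit:
arm_command(plan=[0,0,1,0,0,0,1,0,0,0,1,0,0,0,1,0,0,0,1,0,0,0,0,0,0,0,0,0])

```text
time_s: 8.85
eef_pos: [0.5828, -0.0352, 0.0432]
eef_rot: [-0.0, 0.093, 0.996, 0.0]
wrist_force: [0.6, 0.1, -5.0]
opening: 0.478
```

Emit:
arm_command(plan=[0,0,0.5,0,0,0,0.5,0,0,0,0.5,0,0,0,0.5,0,0,0,0.5,0,0,0,0.5,0,0,0,0.5,0,0,0,0,0,0,0,0,0])

```text
time_s: 9.75
eef_pos: [0.5833, -0.0353, 0.0405]
eef_rot: [0.0, 0.093, 0.996, -0.0]
wrist_force: [-3.4, 0.5, 4.7]
opening: 0.477
```

Emit:
arm_command(plan=[0,0,-0.3,0,-2,0,0,0,-2,0,0,0,-2,0,0,0,-2,0,0,0,-2,0,0,0,-2,0,0,0,0,0,0,0])

```text
time_s: 10.55
eef_pos: [0.5954, -0.0376, 0.0405]
eef_rot: [0.001, 0.093, 0.996, -0.0]
wrist_force: [-1.6, 0.1, 5.3]
opening: 0.48
```

Emit:
arm_command(plan=[0,2,0,0,0,2,0,0,0,2,0,0,0,2,0,0,0,2,0,0,0,2,0,0,0,0,0,0])

```text
time_s: 11.25
eef_pos: [0.5974, -0.0255, 0.0405]
eef_rot: [0.001, 0.093, 0.996, -0.0]
wrist_force: [0.3, -1.7, 4.7]
opening: 0.479
```

```bash
python3 -c "
from h import *
go(.6052,-.0197,.0405,79.3)"
```

```text
t 11.2 pos [ 0.5974 -0.0255  0.0405] jaw 79.37 z [ 0.001 -0.    -1.   ] F [ 0.3 -1.7  4.7] T [-0.44  0.02  0.  ] open 0.479 q [-0.24  0.46  1.67 -0.    1.01 -1.63]
shift mm [-6.6  7.1  0. ] turn 0.0012
```

Now creep to the rail.

Emit:
arm_command(plan=[-1,0,0,0,-1,0,0,0,-1,0,0,0,-1,0,0,0,0,0,0,0])

```text
time_s: 11.75
eef_pos: [0.6006, -0.0256, 0.0405]
eef_rot: [-0.0, 0.093, 0.996, 0.0]
wrist_force: [-3.9, -0.1, 9.5]
opening: 0.475
```

Emit:
arm_command(plan=[-0.5,0,0,0,-0.5,0,0,0,-0.5,0,0,0,-0.5,0,0,0,0,0,0,0])

```text
time_s: 12.25
eef_pos: [0.6024, -0.0259, 0.0405]
eef_rot: [-0.0, 0.093, 0.996, 0.0]
wrist_force: [-4.1, 0.6, 8.6]
opening: 0.479
```

Emit:
arm_command(plan=[-0.5,0,0,0,-0.5,0,0,0,0,0,0,0])

```text
time_s: 12.55
eef_pos: [0.6034, -0.026, 0.0405]
eef_rot: [-0.001, 0.093, 0.996, 0.0]
wrist_force: [-5.0, 0.5, 9.7]
opening: 0.477
```

Emit:
arm_command(plan=[0,0,-0.4,0,-0.5,0,0,0,-0.5,0,0,0,0,0,0,0])

```text
time_s: 12.95
eef_pos: [0.6039, -0.0261, 0.0405]
eef_rot: [-0.001, 0.093, 0.996, 0.0]
wrist_force: [-4.9, 1.3, 9.3]
opening: 0.48
```

Emit:
arm_command(plan=[-0.5,0,0,0,-0.5,0,0,0,0,0,0,0])

```text
time_s: 13.25
eef_pos: [0.6039, -0.0261, 0.0405]
eef_rot: [-0.002, 0.093, 0.996, 0.001]
wrist_force: [-9.6, 0.9, 11.8]
opening: 0.477
```

Emit:
arm_command(plan=[-0.5,0,0,0,-0.5,0,0,0,0,0,0,0])

```text
time_s: 13.55
eef_pos: [0.6039, -0.0261, 0.0405]
eef_rot: [-0.003, 0.093, 0.996, 0.001]
wrist_force: [-13.6, 2.5, 16.2]
opening: 0.474
```

Rail contact. Ease the down force, then creep to the stop.

Emit:
arm_command(plan=[0,0,-0.6,0,0.3,1,0,0,0,1,0,0,0,1,0,0,0,1,0,0,0,0,0,0])

```text
time_s: 14.15
eef_pos: [0.6043, -0.0239, 0.0406]
eef_rot: [-0.003, 0.093, 0.996, -0.001]
wrist_force: [-11.6, -5.3, 10.2]
opening: 0.478
```

Emit:
arm_command(plan=[0,0.5,0,0,0,0.5,0,0,0,0.5,0,0,0,0.5,0,0,0,0,0,0])

```text
time_s: 14.65
eef_pos: [0.6047, -0.0221, 0.0406]
eef_rot: [-0.003, 0.093, 0.996, -0.001]
wrist_force: [-11.5, -6.0, 10.7]
opening: 0.477
```

Emit:
arm_command(plan=[0,0.5,0,0,0,0.5,0,0,0,0,0,0])

```text
time_s: 14.95
eef_pos: [0.6049, -0.0212, 0.0406]
eef_rot: [-0.003, 0.093, 0.996, -0.001]
wrist_force: [-11.3, -5.4, 11.7]
opening: 0.481
```

```bash
python3 -c "
from h import *
go(.6052,-.0197,.0405,79.3)"
```

```text
t 14.9 pos [ 0.6049 -0.0212  0.0406] jaw 79.34 z [-0.006 -0.001 -1.   ] F [-11.3  -5.4  11.7] T [-1.05  1.71 -0.37] open 0.481 q [-0.23  0.48  1.64 -0.    1.03 -1.61]
shift mm [-0.   1.5  0.1] turn 0.0007
```

Emit:
arm_command(plan=[0,0.5,-0.3,0,0,0.5,0,0,0,0.5,0,0,0,0,0,0])

```text
time_s: 15.35
eef_pos: [0.6052, -0.0195, 0.0406]
eef_rot: [-0.003, 0.093, 0.996, -0.001]
wrist_force: [-10.0, -4.8, 8.2]
opening: 0.483
```

Emit:
arm_command(plan=[0,0.5,0,0,0,0.5,0,0,0,0,0,0])

```text
time_s: 15.65
eef_pos: [0.6054, -0.0185, 0.0406]
eef_rot: [-0.003, 0.093, 0.996, -0.001]
wrist_force: [-11.0, -4.9, 8.7]
opening: 0.48
```

Emit:
arm_command(plan=[0,0.5,0,0,0,0.5,0,0,0,0,0,0])

```text
time_s: 15.95
eef_pos: [0.6055, -0.0181, 0.0406]
eef_rot: [-0.003, 0.093, 0.996, -0.001]
wrist_force: [-10.6, -7.2, 9.7]
opening: 0.477
```

Emit:
arm_command(plan=[0,0.5,0,0,0,0.5,0,0,0,0,0,0,0,0,0,0])

```text
time_s: 16.35
eef_pos: [0.6055, -0.018, 0.0407]
eef_rot: [-0.003, 0.093, 0.996, -0.002]
wrist_force: [-12.3, -11.3, 9.3]
opening: 0.478
```

Emit:
arm_command(plan=[0,0.5,0,0,0,0.5,0,0,-0.5,0,0,0,0,0,0,0,0,0,0,0])

```text
time_s: 16.85
eef_pos: [0.6055, -0.0179, 0.0407]
eef_rot: [-0.004, 0.093, 0.996, -0.002]
wrist_force: [-15.3, -13.7, 11.3]
opening: 0.478
```

```bash
python3 -c "
from h import *
go(.6052,-.0197,.0405,79.3)
F=np.array(ctrl.get_obs()['wrist_force']);a=np.radians(-10.7);print('F fix',F[0]*np.cos(a)+F[1]*np.sin(a),-F[0]*np.sin(a)+F[1]*np.cos(a))
c=cam('top','t4.png');s=cam('side','s4.png')
a=cv2.imread('pics/t4.png')[100:200,190:290];b=cv2.imread('pics/s4.png')[165:265,250:350]
cv2.imwrite('pics/z6.png',cv2.resize(np.hstack([a,b]),None,fx=4,fy=4,interpolation=cv2.INTER_CUBIC))"
```

```text
t 16.9 pos [ 0.6055 -0.0179  0.0407] jaw 79.34 z [-0.009 -0.004 -1.   ] F [-15.3 -13.7  11.3] T [-2.35  2.22 -0.23] open 0.478 q [-0.22  0.48  1.64 -0.01  1.03 -1.6 ]
shift mm [-0.  -1.8  0.2] turn 0.0007
F fix -12.511703173419392 -16.3104892922253
```

View pics/z6.png

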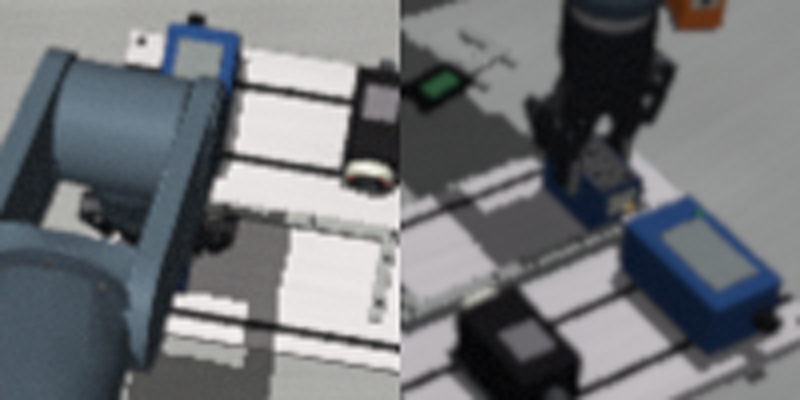

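The side crop shows the rack seated in the left corner with its plate at the stylus (625,205), standing flat and in contact. I'll hold briefly to confirm it is steady, then hand in.

Emit:
arm_command(plan=[0,0,0,0,0,0,0,0,0,0,0,0,0,0,0,0,0,0,0,0])

```text
time_s: 17.45
eef_pos: [0.6055, -0.018, 0.0407]
eef_rot: [-0.004, 0.093, 0.996, -0.002]
wrist_force: [-15.1, -13.4, 11.2]
opening: 0.48
```

```bash
python3 -c "
from h import *
go(.6052,-.0197,.0405,79.3)
ctrl.hand_in()"
```

```text
t 17.4 pos [ 0.6055 -0.018   0.0407] jaw 79.34 z [-0.009 -0.004 -1.   ] F [-15.1 -13.4  11.2] T [-2.45  2.23 -0.25] open 0.480 q [-0.22  0.48  1.64 -0.01  1.03 -1.6 ]
shift mm [-0.  -1.7  0.2] turn 0.0007
the job is handed in; nothing more can be done
```

I gripped the blue rack across its width and carried it to the marking station. There I set it down softly, slid it against the back rail and then the left stop at the blue head, and handed in at 17.4 s while still gripping and pressing.

**Last checks:**
- **Pressing:** the wrist force was steady at about 12.5 N against the rail direction and 16 N against the stop direction, friction included. The contact forces on the rail and stop were not measured directly.
- **Position:** the tool was at rest within 2 mm of the seat estimated by camera. That 1.7 mm difference towards the stop is within the calibration and grasp offset.
- **Squareness:** the jaws were within 0.1° of the fixture's measured direction, and the tool was tilted about 0.5°.
- **Picture:** the last side view shows the plate at the stylus, with the head and reader clear.

**One check that failed:** an automatic colour mask for the plate's offset picked up the table instead. I used the position read from the picture, which agreed to within about 3 mm.

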